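# Balance the wet scrubbing brush on the drip rail

## Task

Take the wet scrubbing brush out of the wash tray and lay it across the wooden drip rail under the slatted shelf to dry: bristles down, head on the robot's side over the drip tray, handle to the back, balanced level on that one rail alone. The block has soaked up more or less water each time, so feel where the brush balances before you let go. Leave the caps, tin and soap dispenser on the shelf as they stand.

Things in the scene. Friction and masses are not known exactly. Their poses are not given: they have to be found in the camera images.
- brush: Rigid wooden scrubbing brush, 300 long; origin: on the wood's flat underside where head and handle meet. x runs along the handle away from the head, z up out of its back (bristles to -z). 150 to 325 g. Water in the head varies, so it balances anywhere 7 to 59 mm from the origin along +x, about 7 above the underside. Starts level, bristles on the wash tray's floor, handle across the tray's far rim
- brush_block (a point): Centre of the brush's head block, at (-40, 0, 10) mm from the brush's origin, axes as the brush's. The block is 80 long (x), 52 wide, 20 thick; under it stiff nylon bristles fill 70 x 44 mm and hang 25 mm below its underside, as good as solid. The straight handle runs from the origin 220 mm along +x, 24 wide, 18 thick, its flat underside flush with the block's
- tray: Low open steel wash tray, fixed, 240 (x) x 200 (y) mm, walls 3 thick, floor 3 thick, rim 28 above the bench; origin: centre of its underside, on the bench
- shelf: Slatted wooden shelf, fixed; origin: on the bench under the middle of the drip rail; x to its back, away from the robot. Slats along y, y +-200, heights 200 to 216 mm, front edge at x = -116, back edge 180. It hangs from two back posts (x 226 to 260, y +-160); below the slats only two bearers (y +-160, down to 174) and struts (x over 170, down to 125): sides and front are open
- rail: Drip stand below the shelf, fixed to it: a wooden batten on edge, the drip rail, on two posts in a steel drip tray. Origin: middle of the rail's flat top, 60 mm above the bench; rail along y, 220 long, 16 wide (flat top 12 wide, x -6 to 6, edges eased), 22 deep; posts at y +-102, no higher than the rail. Axes as the shelf's. Tray: x -195 to 25, y +-130, rim 12 above the bench
- caps: Bystander on the shelf top: three aerosol caps stacked, 58 across, 103 tall; origin: centre of the underside
- tin: Bystander on the shelf top: closed round steel tin, 96 across, 78 tall; origin: centre of the underside
- soap: Bystander on the shelf top: green plastic push dispenser of soap, 66 across, 147 tall; origin: centre of the underside

How it is judged (in metres and radians):
On the way:
1. the brush is lifted out of the wash tray (height (world z) of brush above 0.07 m and contact force between brush and tray below 0.05 N), for 0.1 s.
At the end, for the whole second after the job is handed in: The brush lies at rest on the drip rail, its handle's underside on the rail's top, bristles down and level within 4 degrees, head on the robot's side of the rail, its length within 20 degrees of square to the rail, released (contact force between brush and rail above 1 N and angle between brush's own z axis and vertical below 0.07 rad and z of brush in the frame of rail between -0.006 and 0.006 m and x of brush in the frame of rail below 0 m and angle between the x axis of brush and the x axis of shelf, either way round below 0.35 rad and linear speed of brush below 0.01 m/s and angular speed of brush below 0.05 rad/s); the robot touches nothing.
It fails at once if the cap stack is shifted by more than 20 mm or tipped over (distance of caps from where it was at the start of the episode above 0.02 m or angle between caps's own z axis and vertical above 0.3 rad).
It fails at once if the tin is shifted by more than 20 mm or tipped over (distance of tin from where it was at the start of the episode above 0.02 m or angle between tin's own z axis and vertical above 0.3 rad).
It fails at once if the soap dispenser is shifted by more than 20 mm or tipped over (distance of soap from where it was at the start of the episode above 0.02 m or angle between soap's own z axis and vertical above 0.3 rad).
It also fails if it takes over 72 s, if anything falls off the work surface, if the arm or the gripper's body presses on something with over 40 N, if the wrist force passes 120 N, or if a joint passes its speed limit or range.

## Robot

A 6-joint arm with a two-finger parallel gripper is mounted at the origin on the work surface. World frame = base frame: x ahead of the robot, y to its left, z up, the work surface at z = 0. Lengths are in m, angles in degrees, forces in N, time in s.
With the tool pointing down it reaches from about 0.375 to 0.9 m from the base axis. Payload 3.1 kg.
Tool frame: the origin (TCP) lies midway between the tips of the shut fingers; the grasp point (between the pads) lies 19 mm behind it; z points along the fingers, y is the line along which they close (so a half turn about z gives the same grasp; the last joint's range is limited). The gripper opens to 87 mm and grips with 3 to 60 N. Pads are 19 mm wide; open, the fingers measure 117 mm over their backs; the gripper's body (75 mm by 190 mm) begins 51 mm behind the grasp point.
Start: joints at [65.804, 30.224, 82.088, -0, 67.689, -10.227], TCP at [0.151, 0.607, 0.223] pointing down, gripper open.
Joint ranges: [-176.69, 176.69], [-43.24, 126.21], [12.49, 139.97], [-82, 262], [0, 151.66], [-163.58, 163.58]. Speed limits (degrees/s): [159.86, 159.86, 180, 180, 180, 180].

## Interface

Orientations are given as a 3x3 rotation matrix whose columns are the frame's x, y, z axes.
In Python, from rig import bot gives the robot as it stands.
- The arm moves only by the shell command python3 steer.py 'ROWS'. ROWS is rows parted by semicolons, their numbers by spaces, 1 to 20 of them, each of 7 numbers: dx, dy, dz in m, then a rotation vector rx, ry, rz in degrees, then the opening from 0.0 (shut) to 1.0 (fully open); each row is the pose to reach, as a shift and turn from the pose commanded when the command began, along the tool's axes at that moment; what a row does not reach only later rows make up. A row lasts 1/10 s, in which the tool goes at most 0.05 m and 8.59 degrees, less where a joint would pass 70% of its speed; a pose out of reach is approached as far as the arm can. The fingers move at their own pace and stop on an object; the grip force is fixed at half the most. Time passes only in rows, so rows that do not move let the fingers close. It prints the time, the measured TCP pose, the force, the opening and the grip force at its end.
- bot.read_state(): the state, without advancing time (a new reading comes with each control period).
- bot.capture(name): name is "side" or "top" or "wrist"; returns a dict with "color" (384x512x3 uint8, red, green, blue), "K" (3x3 intrinsics, pixels), "view" (4x4, takes a point from world to camera coordinates); the wrist camera has in their place "mount" (4x4, takes a point from camera to tool coordinates, whose origin is the TCP and whose axes are the flange's). Camera axes: x right, y up, looking along -z (the intrinsics and any distortion apply to the point x, -y, -z); pixel columns grow to the right and rows downward; lengths in m; the calibration is good to about 2 mm. A picture is of the moment at which its call begins: read the wrist's pose just before it. There is no depth.
- bot.hand_in(): hands the job in; it is judged then, once.
The state is a dict: "time_s": time; "joint_positions": joint angles; "qvel": joint speeds; "tau": joint torques, N m; "position": TCP position; "tcp_rot": TCP orientation; "force": force on the tool from outside, world axes, zero at the start; "moment": the same for the moment, N m; "opening": opening from 0.0 (shut) to 1.0 (fully open); "grasp_force": force on a finger pad.
Only numpy, scipy, OpenCV 4.12 (cv2) and the standard library are available. Lean on these libraries where they do the work, as an engineer would, in place of code of your own. Each camera call takes 0.05 s, during which the arm holds its last target. There are 200 camera calls.

## Working session

There is one attempt and no reset: what is moved stays moved. The work goes in short steps, Python scripts to look and compute and a shell command to move; the robot and the scene stay as the last step left them, time stands still between calls to the robot, and variables do not carry over. Pictures are saved under pics/ and viewed, at most 13 in all, crops included, and the job is handed in when it is done.

```bash
ls; mkdir -p pics; python3 - <<'E'
from rig import bot
import cv2,numpy as np
s=bot.read_state();print({k:np.round(v,3).tolist() for k,v in s.items()})
for n in("side","top"):
    c=bot.capture(n);cv2.imwrite(f"pics/{n}0.png",c["color"][:,:,::-1]);print(n,c["K"].tolist(),np.round(c["view"],4).tolist(),[k for k in c])
c=bot.capture("wrist");cv2.imwrite("pics/wrist0.png",c["color"][:,:,::-1]);print(c["K"],np.round(c["mount"],4),c.keys())
E
```

```text
pics
rig.py
steer.py
{'time_s': 0.0, 'joint_positions': [65.803, 30.28, 82.157, -0.002, 67.691, -10.226], 'qvel': [0.013, 0.021, 0.025, 0.044, -0.029, -0.004], 'tau': [-0.002, -44.003, -17.659, 0.063, 0.058, -0.0], 'position': [0.151, 0.606, 0.222], 'tcp_rot': [[-0.97, 0.241, -0.001], [0.241, 0.97, -0.002], [0.0, -0.002, -1.0]], 'force': [0.675, 0.445, -0.645], 'moment': [-0.03, -0.066, 0.038], 'grasp_force': 0.0, 'opening': 1.0}
side [[377.86831795409694, 0.0, 253.032621398038], [0.0, 377.86831795409694, 188.94301030705847], [0.0, 0.0, 1.0]] [[-0.074, -0.997, -0.0205, 0.0377], [0.558, -0.0584, 0.8278, -0.5213], [-0.8265, 0.0498, 0.5607, -0.4164], [0.0, 0.0, 0.0, 1.0]] ['color', 'K', 'view']
top [[406.80994467182387, 0.0, 257.494024644098], [0.0, 406.80994467182387, 192.2839840338031], [0.0, 0.0, 1.0]] [[0.0017, -0.9998, -0.0178, 0.003], [0.9906, -0.0008, 0.137, -0.7099], [-0.137, -0.0178, 0.9904, -1.0252], [0.0, 0.0, 0.0, 1.0]] ['color', 'K', 'view']
[[312.36178791   0.         256.98568613]
 [  0.         312.36178791 194.24657295]
 [  0.           0.           1.        ]] [[ 1.200e-03  9.685e-01  2.490e-01  6.860e-02]
 [ 1.000e+00 -1.200e-03 -3.000e-04  3.000e-04]
 [ 0.000e+00  2.490e-01 -9.685e-01 -1.624e-01]
 [ 0.000e+00  0.000e+00  0.000e+00  1.000e+00]] dict_keys(['color', 'K', 'mount'])
```

```bash
python3 - <<'E'
import cv2,numpy as np
a=[cv2.imread(f"pics/{n}0.png") for n in("side","top")]
cv2.imwrite("pics/both.png",np.vstack([cv2.resize(i,(400,300)) for i in a]))
E
```

```text
(no output)
```

View pics/side0.png

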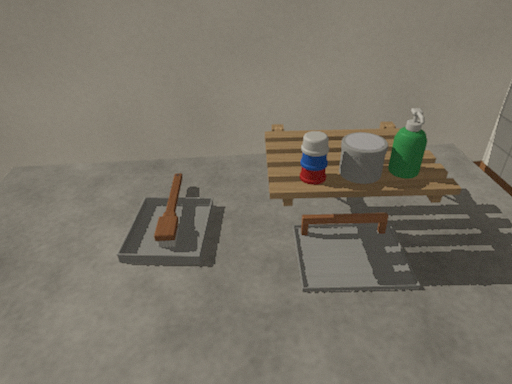

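View pics/top0.png

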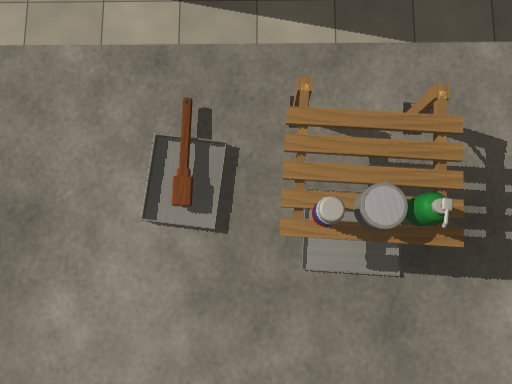

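View pics/wrist0.png

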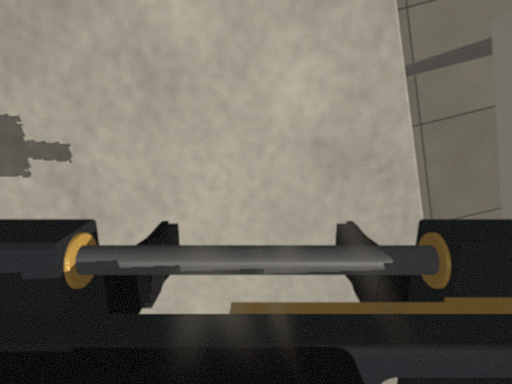

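The side view shows the brush in the tray, with its head at about (168,228) and handle end at (179,176). The rail is at (302–387, ~217) and the shelf is above it. In the top view the head is at (182,190) and the handle end at (187,99). The rail is hidden there by the slats. The wrist view shows only bench and fingers.

```bash
cat > h.py <<'E'
import cv2,numpy as np
from rig import bot
def cam(n):
    s=bot.read_state();c=bot.capture(n);K=np.array(c["K"])
    if n=="wrist":
        T=np.eye(4);T[:3,:3]=np.array(s["tcp_rot"]);T[:3,3]=s["position"];W=T@np.array(c["mount"])
    else: W=np.linalg.inv(np.array(c["view"]))
    return c["color"],K,W
def ray(K,W,uv):
    d=np.array([(uv[0]-K[0,2])/K[0,0],-(uv[1]-K[1,2])/K[1,1],-1.]);d=W[:3,:3]@d
    return W[:3,3],d/np.linalg.norm(d)
def onz(K,W,uv,z):
    o,d=ray(K,W,uv);return o+d*(z-o[2])/d[2]
def tri(a,b):
    (o,d),(p,e)=a,b;t=np.linalg.lstsq(np.c_[d,-e],p-o,rcond=None)[0]
    x,y=o+d*t[0],p+e*t[1];return (x+y)/2,np.linalg.norm(x-y)
E
python3 - <<'E'
from h import *
R={}
for n,(x0,y0,x1,y1) in {"side":(110,160,225,270),"top":(130,80,245,240)}.items():
    im,K,W=cam(n);hsv=cv2.cvtColor(im,cv2.COLOR_RGB2HSV)
    m=((hsv[...,1]>120)&((hsv[...,0]<18)|(hsv[...,0]>170))&(hsv[...,2]>50)).astype(np.uint8)
    k=np.zeros_like(m);k[y0:y1,x0:x1]=m[y0:y1,x0:x1]
    cs,_=cv2.findContours(k,0,2);c=max(cs,key=cv2.contourArea)
    full=np.zeros_like(k);cv2.drawContours(full,[c],0,1,-1)
    rows=[(y,*np.where(full[y])[0][[0,-1]]) for y in range(384) if full[y].any()]
    print(n,[(int(a),int(b),int(d)) for a,b,d in rows][::3],rows[-1])
    hb=max(rows)[0]
    big=cv2.resize(im[y0:y1,x0:x1],None,fx=3.5,fy=3.5,interpolation=2);cv2.imwrite(f"pics/{n}c.png",big[...,::-1])
im,K,W=cam("side");
cv2.imwrite("pics/railc.png",cv2.resize(im[190:300,280:425],None,fx=5,fy=5,interpolation=2)[...,::-1])
a=cv2.imread("pics/sidec.png");b=cv2.imread("pics/topc.png");h=max(a.shape[0],b.shape[0])
cv2.imwrite("pics/sct.png",np.hstack([cv2.copyMakeBorder(i,0,h-i.shape[0],0,0,0) for i in(a,b)])[:600,:800])
E
```

```text
side [(174, 175, 181), (177, 174, 181), (180, 174, 180), (183, 173, 180), (186, 172, 179), (189, 171, 178), (192, 170, 178), (195, 170, 177), (198, 169, 177), (201, 168, 176), (204, 168, 175), (207, 167, 175), (210, 166, 174), (213, 164, 174), (216, 163, 176), (219, 159, 177), (222, 158, 177), (225, 157, 176), (228, 156, 176), (231, 156, 175), (234, 155, 175), (237, 155, 174), (240, 156, 158)] (240, np.int64(156), np.int64(158))
top [(98, 183, 190), (101, 183, 190), (104, 183, 190), (107, 183, 190), (110, 182, 190), (113, 182, 190), (116, 182, 190), (119, 182, 189), (122, 182, 189), (125, 182, 189), (128, 181, 189), (131, 181, 189), (134, 181, 189), (137, 181, 188), (140, 181, 188), (143, 181, 188), (146, 180, 189), (149, 180, 188), (152, 180, 188), (155, 180, 188), (158, 180, 188), (161, 180, 188), (164, 179, 188), (167, 179, 187), (170, 177, 189), (173, 177, 189), (176, 174, 190), (179, 173, 191), (182, 173, 191), (185, 173, 191), (188, 173, 191), (191, 172, 190), (194, 172, 190), (197, 172, 190), (200, 172, 190), (203, 172, 190)] (205, np.int64(181), np.int64(190))
```

View pics/railc.png

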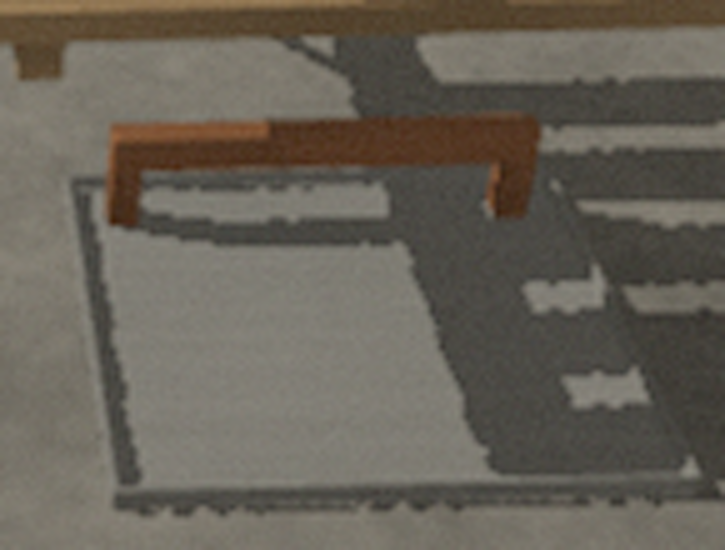

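View pics/sct.png

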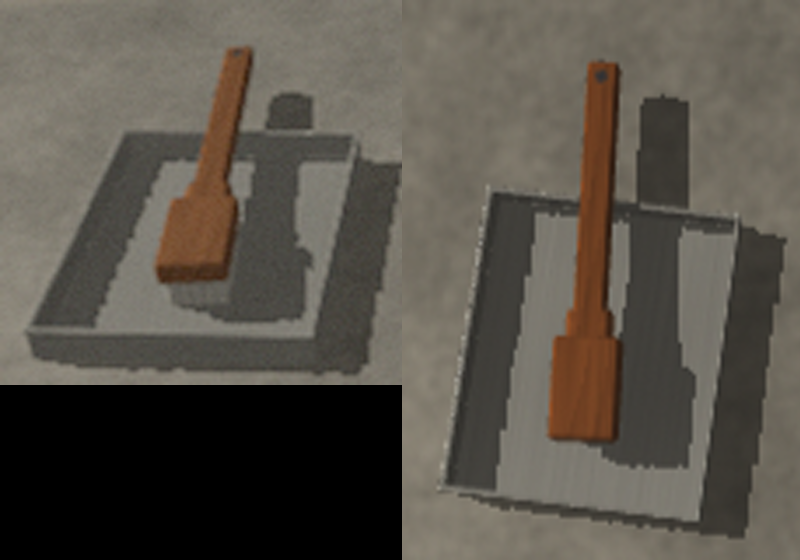

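Rail crop: the top face's mid-line runs from about (111,134) to (538,125). Brush crops: block top corners in side are (170,201), (238,198), (158,266), (229,266), and in top (553,338), (621,338), (548,438), (616,440). The handle ends at (240,48) in side and (603,63) in top.

```bash
python3 - <<'E'
from h import *
_,Ks,Ws=cam("side");_,Kt,Wt=cam("top")
S=lambda x,y:(110+x/3.5-.35,160+y/3.5-.35)
T=lambda x,y:(130+(x-402)/3.5-.35,80+y/3.5-.35)
print("cams",Ws[:3,3],Wt[:3,3])
P={}
for k,a,b in [("BL",(170,201),(553,338)),("BR",(238,198),(621,338)),("FL",(158,266),(548,438)),("FR",(229,266),(616,440)),("E",(240,48),(603,63))]:
    p,e=tri(ray(Ks,Ws,S(*a)),ray(Kt,Wt,T(*b)));P[k]=p
    print(k,p.round(4),e.round(4),onz(Kt,Wt,T(*b),.048).round(4),onz(Ks,Ws,S(*a),.048).round(4))
for k,a in [("L",(111,134)),("R",(538,125)),("Lb",(111,125)),("Rb",(540,115))]:
    print(k,onz(Ks,Ws,(280+a[0]/5-.4,190+a[1]/5-.4),.06).round(4))
for k,a in [("tray FL",(118,493)),("FR",(700,485))]:
    print(k,onz(Ks,Ws,(280+a[0]/5-.4,190+a[1]/5-.4),.012).round(4))
# shelf slat corners in top
for a in [(281,220.5),(464,232.5),(286,108),(463,116)]: print(onz(Kt,Wt,a,.216).round(4))
E
```

```text
cams [-0.05055228  0.02793058  0.66573479] [ 0.56269795 -0.01581612  1.11273029]
BL [0.7533 0.2311 0.0481] 0.0033 [0.7534 0.2294 0.048 ] [0.7538 0.2328 0.048 ]
BR [0.7535 0.1797 0.0468] 0.0041 [0.7534 0.1774 0.048 ] [0.7523 0.1816 0.048 ]
FL [0.6766 0.2305 0.0501] 0.0003 [0.6768 0.2309 0.048 ] [0.6791 0.2314 0.048 ]
FR [0.6754 0.1803 0.0469] 0.0015 [0.6753 0.1793 0.048 ] [0.6742 0.1808 0.048 ]
E [0.9722 0.1983 0.0472] 0.0028 [0.9719 0.1967 0.048 ] [0.9712 0.1995 0.048 ]
L [ 0.7038 -0.1414  0.06  ]
R [ 0.6894 -0.3602  0.06  ]
Lb [ 0.7112 -0.1427  0.06  ]
Rb [ 0.6974 -0.3642  0.06  ]
tray FL [ 0.5105 -0.1118  0.012 ]
FR [ 0.4915 -0.3677  0.012 ]
[ 0.624  -0.0515  0.216 ]
[ 0.5981 -0.4492  0.216 ]
[ 0.8814 -0.0646  0.216 ]
[ 0.8607 -0.4647  0.216 ]
```

Measured: block top z ≈ 0.048, brush origin about (0.754, 0.205) with yaw −1.5°, and rail centre about (0.696, −0.251) with yaw −3.8°. I'll grasp the block from the front with the tool 35° below horizontal, so it fits under the shelf.

```bash
cat >> h.py <<'E'
from scipy.spatial.transform import Rotation as Rn
def toolR(psi,t):
    psi,t=np.radians([psi,t]);c,s=np.cos(t),np.sin(t)
    z=np.array([c*np.cos(psi),c*np.sin(psi),-s]);x=np.array([-s*np.cos(psi),-s*np.sin(psi),-c])
    return np.c_[x,np.cross(z,x),z]
def delta(p,R):
    s=bot.read_state();A=np.array(s["tcp_rot"])
    print("delta",(A.T@(np.array(p)-s["position"])).round(4),Rn.from_matrix(A.T@R).as_rotvec(degrees=True).round(2),
      "at",np.round(s["position"],4),Rn.from_matrix(A).as_matrix()[:,2].round(3))
E
python3 - <<'E'
from h import *
R=toolR(-1.5,35);y=np.radians(-1.5)
g=np.array([.754-.032*np.cos(y),.2047-.032*np.sin(y),.038]);p=g+.019*R[:,2]
print(p);delta(p-.12*R[:,2]+[0,0,.03],R)
E
```

```text
[0.73756952 0.20513025 0.02710205]
delta [-0.5703 -0.2689  0.0965] [ -6.   -54.78 -11.49] at [0.1508 0.6064 0.2224] [-0. -0. -1.]
```

```bash
python3 steer.py '-0.28 -0.13 0.03 -3 -27 -6 1; -0.28 -0.13 0.03 -3 -27 -6 1; -0.28 -0.13 0.03 -3 -27 -6 1; -0.28 -0.13 0.03 -3 -27 -6 1; -0.28 -0.13 0.03 -3 -27 -6 1; -0.28 -0.13 0.03 -3 -27 -6 1; -0.28 -0.13 0.03 -3 -27 -6 1; -0.57 -0.269 0.0965 -6 -54.8 -11.5 1; -0.57 -0.269 0.0965 -6 -54.8 -11.5 1; -0.57 -0.269 0.0965 -6 -54.8 -11.5 1; -0.57 -0.269 0.0965 -6 -54.8 -11.5 1; -0.57 -0.269 0.0965 -6 -54.8 -11.5 1; -0.57 -0.269 0.0965 -6 -54.8 -11.5 1; -0.57 -0.269 0.0965 -6 -54.8 -11.5 1; -0.57 -0.269 0.0965 -6 -54.8 -11.5 1; -0.57 -0.269 0.0965 -6 -54.8 -11.5 1'
python3 - <<'E'
from h import *
R=toolR(-1.5,35);delta([.73757,.2051,.0271],R)
im,K,W=cam("wrist");cv2.imwrite("pics/w1.png",im[...,::-1])
F=[bot.read_state() for _ in range(1)]
for i in range(6):
    s=bot.read_state();print(np.round(s["force"],2),np.round(s["moment"],3));bot.capture("wrist")
E
```

```text
time_s: 2.0
position: [0.6469, 0.2966, 0.2622]
tcp_rot: [[-0.635, 0.043, 0.771], [0.019, 0.999, -0.04], [-0.772, -0.011, -0.635]]
force: [-0.2, 0.4, 0.1]
opening: 0.998
grasp_force: 0.0
delta [ 0.1222 -0.0849  0.223 ] [-1.15 -4.46 -0.08] at [0.6469 0.2966 0.2622] [ 0.771 -0.04  -0.635]
[ 1.12 -0.73 -0.1 ] [ 0.059  0.506 -0.051]
[ 0.06 -0.41  0.61] [0.049 0.527 0.001]
[ 0.14  0.89 -0.37] [ 0.048  0.503 -0.074]
[-0.83  0.7  -1.04] [0.044 0.53  0.017]
[-0.39 -0.37 -0.22] [ 0.019  0.492 -0.006]
[-1.55  0.11  0.11] [0.068 0.479 0.005]
```

View pics/w1.png

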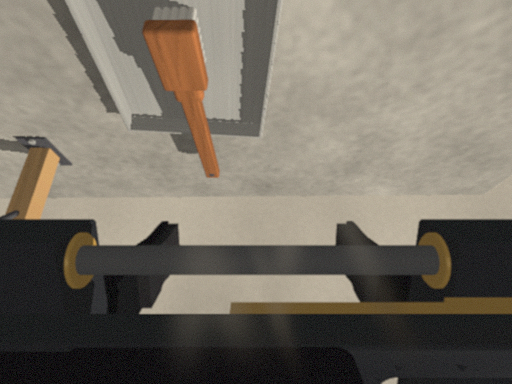

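The wrist view shows the brush's block top with corners at about (146,28), (194,21), (166,92), (206,86) and the handle end at (212,175). I'll use these as a position check.

```bash
python3 - <<'E'
from h import *
im,K,W=cam("wrist")
for a in [(146,27),(194,20),(166,92),(206,86),(212,173)]: print(onz(K,W,a,.048).round(4))
R=toolR(-1.5,35);p=np.array([.7376,.2051,.0271]);delta(p-.12*R[:,2]+[0,0,.02],R)
E
```

```text
[0.6686 0.1908 0.048 ]
[0.663  0.2373 0.048 ]
[0.7525 0.184  0.048 ]
[0.7442 0.233  0.048 ]
[0.9485 0.2049 0.048 ]
delta [ 0.1132 -0.0882  0.092 ] [-1.13 -4.62  0.06] at [0.6444 0.2976 0.2607] [ 0.769 -0.04  -0.638]
```

```bash
python3 steer.py '0.113 -0.087 0.092 -1.1 -4.6 0 1; 0.113 -0.087 0.092 -1.1 -4.6 0 1; 0.113 -0.087 0.092 -1.1 -4.6 0 1; 0.113 -0.087 0.092 -1.1 -4.6 0 1; 0.113 -0.087 0.092 -1.1 -4.6 0 1; 0.113 -0.087 0.092 -1.1 -4.6 0 1; 0.113 -0.087 0.092 -1.1 -4.6 0 1'
python3 - <<'E'
from h import *
R=toolR(-1.5,35);p=np.array([.7376,.2055,.0271]);delta(p,R)
for n in("side","wrist"):
    im,K,W=cam(n);cv2.imwrite(f"pics/{n}2.png",im[...,::-1])
a=[cv2.imread(f"pics/{n}2.png") for n in("side","wrist")]
cv2.imwrite("pics/c2.png",np.hstack([cv2.resize(a[0][130:310,80:260],(450,450)),cv2.resize(a[1],(350,450))]))
M=[]
for i in range(16):
    s=bot.read_state();M.append(np.r_[s["force"],s["moment"]]);bot.capture("wrist")
print(np.mean(M,0).round(3),np.std(M,0).round(3))
E
```

```text
time_s: 3.1
position: [0.6975, 0.2583, 0.2445]
tcp_rot: [[-0.646, 0.042, 0.762], [0.018, 0.999, -0.04], [-0.763, -0.012, -0.646]]
force: [0.6, 0.2, -0.1]
opening: 0.999
grasp_force: 0.0
delta [ 0.1391 -0.0485  0.1731] [-1.13 -5.25 -0.01] at [0.6975 0.2583 0.2445] [ 0.762 -0.04  -0.646]
[ 0.035  0.004 -0.191  0.044  0.505 -0.006] [0.492 0.33  0.504 0.035 0.02  0.027]
```

View pics/c2.png

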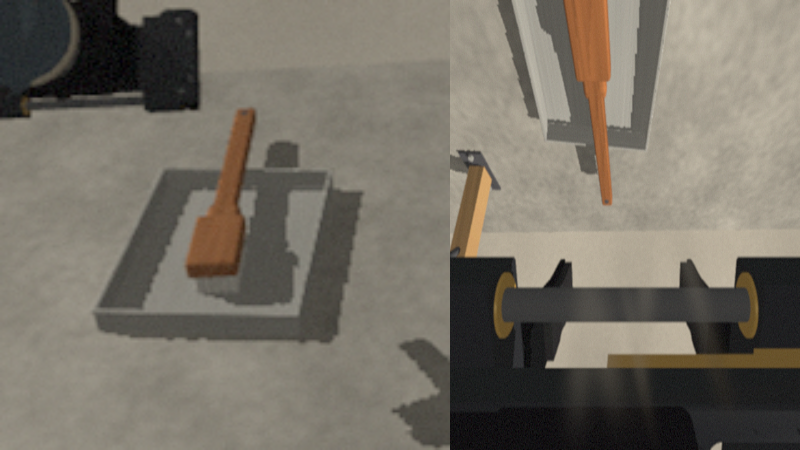

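Side and wrist views: the gripper is still well above and behind the brush, and the brush hasn't moved. The tool stopped short of its target, so I'll check the joints.

```bash
python3 - <<'E'
from h import *
s=bot.read_state();print(s["time_s"],np.round(s["joint_positions"],2),np.round(s["position"],4))
E
```

```text
4.0 [ 18.33  30.51  99.38 -81.94  16.26   4.84] [0.6972 0.2587 0.2448]
```

The elbow-up wrist branch ran into j4's limit: the forearm is steeper than the tool, so j5 would have to go negative. The j4=180 branch is needed. I'll model the wrist orientation to work out that flip.

```bash
cat >> h.py <<'E'
def wristR(q,sg=(1,1,1),C=np.eye(3)):
    r=lambda a,x:Rn.from_euler(a,x,degrees=True).as_matrix()
    return r('z',q[0])@r('y',q[1]+q[2])@r('z',sg[0]*q[3])@r('y',sg[1]*q[4])@r('z',sg[2]*q[5])@C
E
python3 - <<'E'
from h import *
import itertools
s=bot.read_state();q1=s["joint_positions"];A1=np.array(s["tcp_rot"])
q0=[65.803,30.28,82.157,-.002,67.691,-10.226];A0=np.array([[-.97,.241,-.001],[.241,.97,-.002],[0,-.002,-1]])
for sg in itertools.product((1,-1),repeat=3):
    C0=wristR(q0,sg).T@A0;C1=wristR(q1,sg).T@A1
    print(sg,np.degrees(np.linalg.norm(Rn.from_matrix(C0.T@C1).as_rotvec())).round(2),C0.round(2).tolist())
E
```

```text
(1, 1, 1) 0.02 [[0.0, -1.0, -0.0], [1.0, 0.0, 0.0], [0.0, -0.0, 1.0]]
(1, 1, -1) 30.16 [[0.35, -0.94, 0.0], [0.94, 0.35, 0.0], [0.0, -0.0, 1.0]]
(1, -1, 1) 104.16 [[-0.3, 0.66, 0.69], [0.95, 0.3, 0.12], [-0.13, 0.69, -0.71]]
(1, -1, -1) 104.69 [[0.05, 0.72, 0.69], [0.99, 0.05, -0.12], [-0.13, 0.69, -0.71]]
(-1, 1, 1) 163.87 [[0.0, -1.0, -0.0], [1.0, 0.0, 0.0], [0.0, -0.0, 1.0]]
(-1, 1, -1) 135.01 [[0.35, -0.94, 0.0], [0.94, 0.35, 0.0], [0.0, -0.0, 1.0]]
(-1, -1, 1) 170.1 [[-0.3, 0.66, 0.69], [0.95, 0.3, 0.12], [-0.13, 0.69, -0.71]]
(-1, -1, -1) 158.85 [[0.05, 0.72, 0.69], [0.99, 0.05, -0.12], [-0.13, 0.69, -0.71]]
```

```bash
cat >> h.py <<'E'
C90=Rn.from_euler('z',90,degrees=True).as_matrix()
def jd(wps,L=.3,up=0.):
    s=bot.read_state();q=np.array(s["joint_positions"]);A=np.array(s["tcp_rot"]);p=np.array(s["position"]);print("q",q.round(1),"p",p.round(3))
    for w in wps:
        R=wristR(np.r_[q[:3],w],C=C90);t=p+L*(R[:,2]-A[:,2])+[0,0,up]
        print(w,(A.T@(t-p)).round(3),Rn.from_matrix(A.T@R).as_rotvec(degrees=True).round(1))
E
python3 -c "
from h import *
jd([(-50,35,10),(0,35,15)],up=.05)"
```

```text
q [ 18.3  30.5  99.4 -81.9  16.3   4.8] p [0.697 0.259 0.245]
(-50, 35, 10) [ 0.047 -0.079 -0.055] [20.  11.5 34. ]
(0, 35, 15) [ 0.135  0.03  -0.09 ] [21.8 33.1 83.9]
```

```bash
python3 steer.py '0.047 -0.079 -0.055 20 11.5 34 1; 0.047 -0.079 -0.055 20 11.5 34 1; 0.047 -0.079 -0.055 20 11.5 34 1; 0.047 -0.079 -0.055 20 11.5 34 1; 0.047 -0.079 -0.055 20 11.5 34 1; 0.135 0.03 -0.09 21.8 33.1 83.9 1; 0.135 0.03 -0.09 21.8 33.1 83.9 1; 0.135 0.03 -0.09 21.8 33.1 83.9 1; 0.135 0.03 -0.09 21.8 33.1 83.9 1; 0.135 0.03 -0.09 21.8 33.1 83.9 1; 0.135 0.03 -0.09 21.8 33.1 83.9 1; 0.135 0.03 -0.09 21.8 33.1 83.9 1; 0.135 0.03 -0.09 21.8 33.1 83.9 1'
python3 -c "
from h import *
jd([(50,35,30),(90,35,45),(100,35,50)])"
```

```text
time_s: 5.3
position: [0.5432, 0.2936, 0.1996]
tcp_rot: [[-0.065, 0.967, 0.247], [0.996, 0.046, 0.081], [0.067, 0.251, -0.966]]
force: [0.8, 0.5, -0.1]
opening: 1.001
grasp_force: 0.0
q [18.  26.2 96.4  0.1 42.3 14.7] p [0.543 0.294 0.2  ]
(50, 35, 30) [ 0.148  0.047 -0.044] [ 5.7 32.  53.9]
(90, 35, 45) [ 0.208  0.116 -0.118] [24.6 55.2 97.8]
(100, 35, 50) [ 0.212  0.138 -0.138] [ 31.6  60.8 109.2]
```

Tracking as planned; continue around.

```bash
python3 steer.py '0.148 0.047 -0.044 5.7 32 53.9 1; 0.148 0.047 -0.044 5.7 32 53.9 1; 0.148 0.047 -0.044 5.7 32 53.9 1; 0.148 0.047 -0.044 5.7 32 53.9 1; 0.148 0.047 -0.044 5.7 32 53.9 1; 0.148 0.047 -0.044 5.7 32 53.9 1; 0.148 0.047 -0.044 5.7 32 53.9 1; 0.208 0.116 -0.118 24.6 55.2 97.8 1; 0.208 0.116 -0.118 24.6 55.2 97.8 1; 0.208 0.116 -0.118 24.6 55.2 97.8 1; 0.208 0.116 -0.118 24.6 55.2 97.8 1; 0.208 0.116 -0.118 24.6 55.2 97.8 1; 0.208 0.116 -0.118 24.6 55.2 97.8 1; 0.208 0.116 -0.118 24.6 55.2 97.8 1'
python3 -c "
from h import *
jd([(140,35,65),(185,35,80),(200,35,85)])"
```

```text
time_s: 6.7
position: [0.6104, 0.4976, 0.3547]
tcp_rot: [[0.868, 0.138, 0.477], [-0.328, -0.563, 0.759], [0.373, -0.815, -0.444]]
force: [-0.3, 0.0, 0.7]
opening: 0.998
grasp_force: 0.0
q [17.8 26.3 97.2 90.9 35.2 43.9] p [0.61  0.498 0.355]
(140, 35, 65) [ 0.128 -0.054 -0.034] [23.5 17.1 60.8]
(185, 35, 80) [ 0.229 -0.01  -0.106] [ 52.3  28.1 110. ]
(200, 35, 85) [ 0.247  0.023 -0.132] [ 64.   30.8 125.3]
```

```bash
python3 steer.py '0.128 -0.054 -0.034 23.5 17.1 60.8 1; 0.128 -0.054 -0.034 23.5 17.1 60.8 1; 0.128 -0.054 -0.034 23.5 17.1 60.8 1; 0.128 -0.054 -0.034 23.5 17.1 60.8 1; 0.128 -0.054 -0.034 23.5 17.1 60.8 1; 0.128 -0.054 -0.034 23.5 17.1 60.8 1; 0.128 -0.054 -0.034 23.5 17.1 60.8 1; 0.128 -0.054 -0.034 23.5 17.1 60.8 1; 0.229 -0.01 -0.106 52.3 28.1 110 1; 0.229 -0.01 -0.106 52.3 28.1 110 1; 0.229 -0.01 -0.106 52.3 28.1 110 1; 0.229 -0.01 -0.106 52.3 28.1 110 1; 0.229 -0.01 -0.106 52.3 28.1 110 1; 0.229 -0.01 -0.106 52.3 28.1 110 1; 0.229 -0.01 -0.106 52.3 28.1 110 1; 0.229 -0.01 -0.106 52.3 28.1 110 1'
python3 -c "
from h import *
jd([(200,35,85)])
R=toolR(-1.5,35);p=np.array([.7376,.2055,.0271]);
delta(p-.12*R[:,2]+[0,0,.02],R);delta(p,R)"
```

```text
time_s: 8.3
position: [0.7571, 0.3508, 0.4979]
tcp_rot: [[0.054, -0.258, 0.965], [-0.092, 0.961, 0.262], [-0.994, -0.103, 0.028]]
force: [1.1, 0.4, -0.9]
opening: 1.003
grasp_force: 0.0
q [ 18.4  26.4  97.2 185.5  35.3  79.5] p [0.757 0.351 0.498]
(200, 35, 85) [ 0.014 -0.041 -0.003] [ 8.2  1.4 17.3]
delta [ 0.3866 -0.0673 -0.1618] [14.39 37.18 10.56] at [0.7571 0.3508 0.4979] [0.965 0.262 0.028]
delta [ 0.4805 -0.086  -0.0702] [14.39 37.18 10.56] at [0.7571 0.3508 0.4979] [0.965 0.262 0.028]
```

```bash
python3 -c "
from h import *
R=toolR(-1.5,35);p=np.array([.7376,.2055,.0271])-.12*R[:,2]+[0,0,.02]
delta(p+[-.03,0,.1],toolR(-1.5,5));delta(p,toolR(-1.5,20));delta(p,R)"
```

```text
delta [ 0.2856 -0.0699 -0.1879] [16.35  7.42  6.37] at [0.7571 0.3508 0.4979] [0.965 0.262 0.028]
delta [ 0.3866 -0.0673 -0.1618] [15.47 22.3   8.5 ] at [0.7571 0.3508 0.4979] [0.965 0.262 0.028]
delta [ 0.3866 -0.0673 -0.1618] [14.39 37.18 10.56] at [0.7571 0.3508 0.4979] [0.965 0.262 0.028]
```

```bash
python3 steer.py '0.286 -0.07 -0.188 16.4 7.4 6.4 1; 0.286 -0.07 -0.188 16.4 7.4 6.4 1; 0.286 -0.07 -0.188 16.4 7.4 6.4 1; 0.286 -0.07 -0.188 16.4 7.4 6.4 1; 0.286 -0.07 -0.188 16.4 7.4 6.4 1; 0.286 -0.07 -0.188 16.4 7.4 6.4 1; 0.286 -0.07 -0.188 16.4 7.4 6.4 1; 0.286 -0.07 -0.188 16.4 7.4 6.4 1; 0.387 -0.067 -0.162 15.5 22.3 8.5 1; 0.387 -0.067 -0.162 15.5 22.3 8.5 1; 0.387 -0.067 -0.162 15.5 22.3 8.5 1; 0.387 -0.067 -0.162 14.4 37.2 10.6 1; 0.387 -0.067 -0.162 14.4 37.2 10.6 1; 0.387 -0.067 -0.162 14.4 37.2 10.6 1; 0.387 -0.067 -0.162 14.4 37.2 10.6 1; 0.387 -0.067 -0.162 14.4 37.2 10.6 1'
python3 - <<'E'
from h import *
s=bot.read_state();print(np.round(s["joint_positions"],1))
R=toolR(-1.5,35);p=np.array([.7376,.2055,.0271]);delta(p-.12*R[:,2],R);delta(p,R)
for n in("side","wrist"):
    im,K,W=cam(n);cv2.imwrite(f"pics/{n}3.png",im[...,::-1])
a=[cv2.imread(f"pics/{n}3.png") for n in("side","wrist")]
cv2.imwrite("pics/c3.png",np.hstack([cv2.resize(a[0][130:310,80:260],(350,350)),cv2.resize(a[1],(450,350))]))
E
```

```text
time_s: 9.9
position: [0.6394, 0.2061, 0.1163]
tcp_rot: [[-0.571, 0.03, 0.82], [0.017, 1.0, -0.024], [-0.82, 0.0, -0.572]]
force: [0.4, 0.1, 0.2]
opening: 1.0
grasp_force: 0.0
[ 14.3  43.8 116.8 202.1  36.8  81.3]
delta [0.0168 0.002  0.0116] [-0.15  0.13 -0.13] at [0.6394 0.2061 0.1163] [ 0.82  -0.024 -0.572]
delta [0.0171 0.0023 0.1316] [-0.15  0.13 -0.13] at [0.6394 0.2061 0.1163] [ 0.82  -0.024 -0.572]
```

View pics/c3.png

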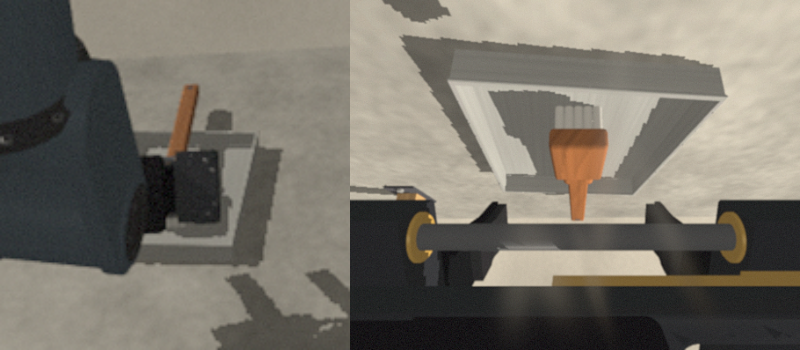

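Side and wrist views: the gripper is right in front of the block, block at display (578,150), centred between the fingers. Next: force baseline, then approach.

```bash
cat >> h.py <<'E'
def feel(n):
    M=[]
    for i in range(n):
        s=bot.read_state();M.append(np.r_[s["force"],s["moment"]]);bot.capture("wrist")
    M=np.array(M);print("F,M",M.mean(0).round(4),"se",(M.std(0)/n**.5).round(4));return M.mean(0)
E
python3 -c "
from h import *
np.save('base.npy',feel(24))"
python3 steer.py '0.017 0.001 0.045 0 0 0 1; 0.017 0.001 0.07 0 0 0 1; 0.017 0.001 0.09 0 0 0 1; 0.017 0.001 0.11 0 0 0 1; 0.017 0.001 0.13 0 0 0 1; 0.017 0.001 0.131 0 0 0 1; 0.017 0.001 0.131 0 0 0 1; 0.017 0.001 0.131 0 0 0 1'
python3 -c "
from h import *
R=toolR(-1.5,35);delta([.7376,.2055,.0271],R)"
```

```text
F,M [-0.1673  0.0557  0.1011  0.0401  0.5355 -0.0045] se [0.1137 0.1134 0.0941 0.0054 0.0057 0.0061]
time_s: 12.0
position: [0.7362, 0.2043, 0.0265]
tcp_rot: [[-0.574, 0.03, 0.818], [0.018, 1.0, -0.024], [-0.818, 0.001, -0.575]]
force: [-0.0, -0.6, 0.3]
opening: 0.998
grasp_force: 0.0
delta [-0.0013  0.0013  0.0008] [-0.16 -0.08 -0.16] at [0.7362 0.2043 0.0265] [ 0.818 -0.024 -0.575]
```

```bash
python3 steer.py '0 0 0 0 0 0 0; 0 0 0 0 0 0 0; 0 0 0 0 0 0 0; 0 0 0 0 0 0 0; 0 0 0 0 0 0 0; 0 0 0 0 0 0 0; 0 0 0 0 0 0 0; 0 0 0 0 0 0 0; 0 0 0 0 0 0 0; 0 0 0 0 0 0 0'; python3 steer.py '-0.02 0 -0.014 0 0 0 0; -0.04 0 -0.028 0 0 0 0; -0.06 0 -0.042 0 0 0 0; -0.07 0 -0.049 0 0 0 0; -0.07 0 -0.049 0 0 0 0; -0.07 0 -0.049 0 0 0 0; -0.07 0 -0.049 0 0 0 0'
python3 - <<'E'
from h import *
np.save('b1.npy',feel(24));print((np.load('b1.npy')-np.load('base.npy')).round(4))
s=bot.read_state();print(np.round(s["position"],4),np.round(s["joint_positions"],1))
im,K,W=cam("wrist");cv2.imwrite("pics/w4.png",im[...,::-1])
E
```

```text
time_s: 13.0
position: [0.7372, 0.2043, 0.0264]
tcp_rot: [[-0.573, 0.03, 0.819], [0.018, 1.0, -0.024], [-0.819, 0.001, -0.574]]
force: [-0.5, 0.9, 2.1]
opening: 0.596
grasp_force: 30.0
time_s: 13.7
position: [0.7362, 0.2039, 0.1095]
tcp_rot: [[-0.577, 0.03, 0.816], [0.018, 1.0, -0.025], [-0.817, 0.0, -0.577]]
force: [-0.6, -0.6, -3.0]
opening: 0.596
grasp_force: 30.0
F,M [ 0.0817 -0.1471 -2.4692  0.0559  1.0557 -0.003 ] se [0.1055 0.0872 0.1232 0.0059 0.0057 0.0057]
[ 2.4900e-01 -2.0280e-01 -2.5703e+00  1.5700e-02  5.2020e-01  1.6000e-03]
[0.7373 0.2041 0.1118] [ 11.4  45.9 104.1 204.7  26.4  75.3]
```

View pics/w4.png

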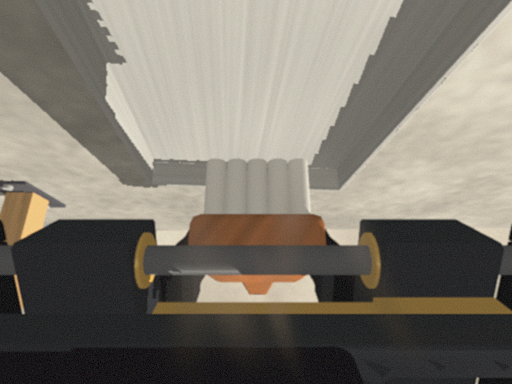

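The wrist view shows the brush held square, with the block between the fingers at (190–325, 215–280) and the bristles below it. It weighs about 262 g. Before moving on I'll check the held brush's level and work out the transit.

```bash
python3 - <<'E'
from h import *
uv={}
for n,(x0,y0,x1,y1) in {"side":(110,110,225,270),"top":(130,60,245,240)}.items():
    im,K,W=cam(n);hsv=cv2.cvtColor(im,cv2.COLOR_RGB2HSV)
    m=((hsv[...,1]>120)&((hsv[...,0]<18)|(hsv[...,0]>170))&(hsv[...,2]>50)).astype(np.uint8)
    k=np.zeros_like(m);k[y0:y1,x0:x1]=m[y0:y1,x0:x1]
    c=max(cv2.findContours(k,0,2)[0],key=cv2.contourArea);f=np.zeros_like(k);cv2.drawContours(f,[c],0,1,-1)
    r=np.array([(y,*np.where(f[y])[0][[0,-1]]) for y in range(384) if f[y].any()]);print(n,r[[0,3,8,15,25]].tolist(),r[-1])
    uv[n]=(K,W,((r[1:4,1]+r[1:4,2]).mean()/2,r[0,0]-.5))
print("handle end top",tri(ray(*uv["side"]),ray(*uv["top"])))
A=np.array([.60,.204,.105]);delta(A,toolR(-1.6,35));B=np.array([.60,-.246,.105]);delta([.6,-.02,.105],toolR(-2.7,35));delta(B,toolR(-3.8,35))
E
```

```text
side [[150, 177, 177], [153, 171, 178], [158, 169, 177], [165, 167, 175], [175, 165, 172]] [183 164 171]
top [[86, 177, 185], [89, 177, 186], [94, 177, 185], [101, 176, 185], [111, 175, 184]] [194 170 181]
handle end top (array([0.97199494, 0.19791202, 0.13153122]), np.float64(0.004748417073483323))
delta [ 0.0843 -0.0043 -0.1085] [-0.09 -0.02 -0.13] at [0.7373 0.2041 0.1118] [ 0.819 -0.024 -0.574]
delta [ 0.0802 -0.2282 -0.103 ] [ 0.81 -0.02  0.5 ] at [0.7373 0.2041 0.1118] [ 0.819 -0.024 -0.574]
delta [ 0.0761 -0.4541 -0.0975] [ 1.71 -0.02  1.14] at [0.7373 0.2041 0.1118] [ 0.819 -0.024 -0.574]
```

The brush is held level: handle end at z 0.1315 against 0.1314 expected. Transit next.

```bash
python3 steer.py '0.02 0 -0.03 0 0 0 0; 0.04 -0.002 -0.055 0 0 0 0; 0.065 -0.003 -0.085 0 0 0 0; 0.084 -0.004 -0.108 0 0 0 0; 0.083 -0.04 -0.108 0 0 0 0; 0.082 -0.08 -0.107 0.3 0 0.2 0; 0.082 -0.12 -0.106 0.5 0 0.3 0; 0.081 -0.16 -0.105 0.7 0 0.4 0; 0.08 -0.2 -0.104 0.8 0 0.5 0; 0.08 -0.23 -0.103 0.8 0 0.5 0; 0.079 -0.27 -0.102 1 0 0.6 0; 0.079 -0.31 -0.101 1.2 0 0.8 0; 0.078 -0.35 -0.1 1.3 0 0.9 0; 0.077 -0.39 -0.099 1.5 0 1 0; 0.077 -0.42 -0.098 1.6 0 1.1 0; 0.076 -0.44 -0.098 1.7 0 1.1 0; 0.076 -0.45 -0.0975 1.7 0 1.1 0; 0.076 -0.454 -0.0975 1.7 0 1.1 0; 0.076 -0.454 -0.0975 1.7 0 1.1 0; 0.076 -0.454 -0.0975 1.7 0 1.1 0'
python3 - <<'E'
from h import *
s=bot.read_state();print(np.round(s["joint_positions"],1))
for n in("side","wrist"):
    im,K,W=cam(n);cv2.imwrite(f"pics/{n}5.png",im[...,::-1])
a=[cv2.imread(f"pics/{n}5.png") for n in("side","wrist")]
cv2.imwrite("pics/c5.png",np.hstack([cv2.resize(a[0][100:310,250:460],(400,400)),cv2.resize(a[1],(400,400))]))
np.save('b2.npy',feel(20))
u=np.array([np.cos(np.radians(3.8)),-np.sin(np.radians(3.8))]);r=np.array([.6966,-.251])
for c in(.017,): t=r-u*(c+.0164);delta([*t,.068],toolR(-3.8,35));delta([*t,.0584],toolR(-3.8,35))
E
```

```text
time_s: 17.05
position: [0.5999, -0.2442, 0.1049]
tcp_rot: [[-0.573, 0.064, 0.817], [0.037, 0.998, -0.052], [-0.818, 0.0, -0.575]]
force: [-0.6, 0.4, -2.9]
opening: 0.597
grasp_force: 30.0
[-48.5  45.3 120.5 126.1  45.6 104.1]
F,M [ 8.0300e-02  3.9200e-02 -2.5963e+00  8.7100e-02  1.0387e+00 -8.0000e-04] se [0.0977 0.0852 0.086  0.0045 0.006  0.007 ]
delta [-0.0059  0.0014  0.0731] [ 0.01 -0.02  0.04] at [ 0.6    -0.246   0.1051] [ 0.817 -0.054 -0.574]
delta [0.0019 0.0014 0.0786] [ 0.01 -0.02  0.04] at [ 0.6    -0.246   0.1051] [ 0.817 -0.054 -0.574]
```

View pics/c5.png

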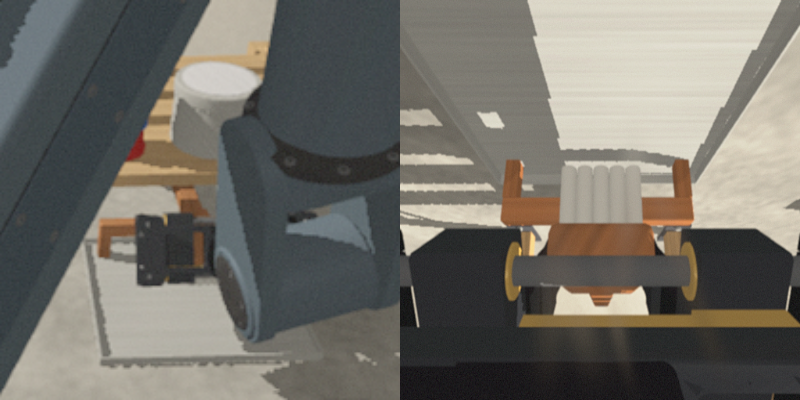

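The wrist view shows the rail (inverted) at display x 503–693, y 197–222, with the brush centred on it. I'll refine the rail's position and height from the wrist and side rays.

```bash
python3 - <<'E'
from h import *
im,K,W=cam("wrist");hsv=cv2.cvtColor(im,cv2.COLOR_RGB2HSV)
m=(hsv[...,1]>110)&((hsv[...,0]<18)|(hsv[...,0]>170))&(hsv[...,2]>50)
for u in (142,155,170,185,330,345,358):
    v=np.where(m[:225,u])[0];e=v.max()
    print(u,v.min(),e,im[e-3:e+4,u].sum(1).tolist(),onz(K,W,(u,e+.5),.06).round(4))
for v in (198,205,210): 
    x=np.where(m[v,:400])[0];print("row",v,x.min(),x.max())
s0=cv2.imread("pics/side0.png")[...,::-1];_,Ks,Ws=cam("side")
x=np.where(m[208,:400])[0]
for a,uw in [((302.2-.4,218.4-.4),x.max()+.5),((387.6-.4,216.4-.4),x.min()-.5)]:
    print(tri(ray(Ks,Ws,a),ray(K,W,(uw,213))))
E
```

```text
142 153 215 [282, 279, 262, 270, 277, 310, 304] [ 0.6972 -0.3579  0.06  ]
155 155 224 [522, 338, 277, 287, 283, 276, 271] [ 0.729  -0.3577  0.06  ]
170 189 215 [286, 283, 275, 275, 322, 337, 341] [ 0.6988 -0.3321  0.06  ]
185 189 214 [296, 273, 274, 296, 423, 575, 665] [ 0.6965 -0.3174  0.06  ]
330 190 214 [398, 451, 439, 437, 496, 503, 401] [ 0.7048 -0.1854  0.06  ]
345 190 224 [273, 339, 350, 350, 352, 356, 362] [ 0.7411 -0.1648  0.06  ]
358 153 223 [561, 484, 343, 322, 337, 345, 338] [ 0.738  -0.1526  0.06  ]
row 198 133 376
row 205 132 377
row 210 132 378
(array([ 0.70075548, -0.1419632 ,  0.05913092]), np.float64(0.0037832259008028376))
(array([ 0.67919744, -0.35751215,  0.0632438 ]), np.float64(0.0032583278149180897))
```

```bash
python3 steer.py '-0.0015 0 0.018 0 0 0 0; -0.003 0.001 0.036 0 0 0 0; -0.0045 0.001 0.054 0 0 0 0; -0.006 0.001 0.072 0 0 0 0; -0.006 0.001 0.072 0 0 0 0; -0.002 0.001 0.0748 0 0 0 0; 0 0.001 0.0762 0 0 0 0; 0 0.001 0.0762 0 0 0 0; 0 0.001 0.0762 0 0 0 0'
python3 - <<'E'
from h import *
d=feel(10)-np.load('base.npy');print(d.round(3));u=np.radians(3.8);delta([.6966-np.cos(u)*.0344,-.251+np.sin(u)*.0344,.0584],toolR(-3.8,35))
E
```

```text
time_s: 19.15
position: [0.6619, -0.2492, 0.0614]
tcp_rot: [[-0.573, 0.066, 0.817], [0.038, 0.998, -0.054], [-0.819, -0.0, -0.574]]
force: [0.2, 0.1, -3.0]
opening: 0.593
grasp_force: 30.0
F,M [-0.0606  0.1469 -2.5512  0.0723  1.0568  0.0028] se [0.1133 0.1862 0.1568 0.0094 0.0095 0.0093]
[ 0.107  0.091 -2.652  0.032  0.521  0.007]
delta [0.0026 0.0003 0.0016] [ 0.01 -0.01  0.05] at [ 0.6624 -0.249   0.0615] [ 0.817 -0.054 -0.574]
```

```bash
for i in 1 2; do python3 steer.py '0.0008 0 0.0006 0 0 0 0; 0.0012 0 0.0009 0 0 0 0; 0.0012 0 0.0009 0 0 0 0; 0.0012 0 0.0009 0 0 0 0' | egrep 'posi|force'; python3 -c "
from h import *
d=feel(5)-np.load('base.npy');print(d.round(3))"; done
```

```text
position: [0.6624, -0.249, 0.0598]
force: [0.0, 0.5, -2.4]
grasp_force: 30.0
F,M [-0.3685 -0.1123 -2.5504  0.0933  1.0583  0.0268] se [0.2135 0.1303 0.136  0.0122 0.0145 0.0172]
[-0.201 -0.168 -2.652  0.053  0.523  0.031]
position: [0.6627, -0.2491, 0.0588]
force: [-0.3, 0.6, -1.2]
grasp_force: 30.0
F,M [-0.719   0.0828 -0.1797  0.0705  0.6644  0.0364] se [0.2796 0.1192 0.229  0.0054 0.0249 0.0077]
[-0.552  0.027 -0.281  0.03   0.129  0.041]
```

```bash
cat > one.py <<'E'
from rig import bot
import numpy as np,sys
s=bot.read_state();print(*s["force"],*s["moment"],s["position"][2])
E
rm -f r.txt; for i in $(seq 20); do python3 steer.py '0 0 0 0 0 0 0' >/dev/null; python3 one.py >>r.txt; done
python3 - <<'E'
import numpy as np
M=np.loadtxt('r.txt');b=np.load('base.npy');f=np.load('b2.npy');d=M[:,:6].mean(0)-b
print(d.round(3),(M.std(0)/20**.5).round(3),M[:,6].mean(),(M[:,:6].mean(0)-f).round(3),M[:10].mean(0).round(3),M[10:].mean(0).round(3))
E
```

```text
[-0.066  0.172  2.079  0.011 -0.301  0.048] [0.139 0.111 0.203 0.006 0.04  0.007 0.   ] 0.058634759498872216 [-0.313  0.189  4.776 -0.036 -0.804  0.045] [-0.431  0.284  1.479  0.065  0.385  0.04   0.059] [-0.035  0.172  2.881  0.038  0.085  0.048  0.059]
```

The moments put the balance point about 36 mm further along the handle than the current contact, so I'll aim for c ≈ 50 mm. Lift, shift back 33 mm and touch down again.

```bash
python3 steer.py '-0.003 0 -0.002 0 0 0 0; -0.005 0 -0.0035 0 0 0 0; 0.004 0 -0.016 0 0 0 0; 0.014 0 -0.0304 0 0 0 0; 0.014 0 -0.0304 0 0 0 0; 0.017 0 -0.0283 0 0 0 0; 0.0182 0 -0.0275 0 0 0 0; 0.0186 0 -0.0272 0 0 0 0; 0.0186 0 -0.0272 0 0 0 0; 0.0186 0 -0.0272 0 0 0 0'
rm -f r.txt; for i in $(seq 14); do python3 steer.py '0 0 0 0 0 0 0' >/dev/null; python3 one.py >>r.txt; done
python3 - <<'E'
from h import *
M=np.loadtxt('r.txt');b=np.load('base.npy');b[2]=-.016
print((M[:7,:6].mean(0)-b).round(3),(M[7:,:6].mean(0)-b).round(3),M[-1,6])
im,K,W=cam("wrist");cv2.imwrite("pics/w6.png",im[...,::-1]);print(bot.read_state()["time_s"])
E
```

```text
time_s: 23.95
position: [0.6302, -0.2471, 0.0591]
tcp_rot: [[-0.572, 0.065, 0.818], [0.037, 0.998, -0.054], [-0.82, -0.001, -0.573]]
force: [1.8, -0.4, -0.6]
opening: 0.595
grasp_force: 30.0
[ 1.162 -0.378 -0.748 -0.024 -0.009 -0.06 ] [ 1.862 -0.266  0.33  -0.034 -0.252 -0.014] 0.05894509363911733
25.4
```

```bash
python3 steer.py '-0.0025 0 -0.0018 0 0 0 0; -0.004 0 0.0007 0 0 0 0; -0.004 0 0.0007 0 0 0 0; -0.0018 0 0.0024 0 0 0 0; -0.0018 0 0.0024 0 0 0 0; -0.0018 0 0.0024 0 0 0 0; -0.0018 0 0.0024 0 0 0 0'
python3 steer.py '0 0 0 0 0 0 0.62; 0 0 0 0 0 0 0'
python3 - <<'E'
from h import *
im,K,W=cam("wrist");cv2.imwrite("pics/w7.png",im[...,::-1])
a,b=[cv2.imread(f"pics/w{i}.png") for i in(6,7)]
cv2.imwrite("pics/c7.png",np.hstack([i[120:320,120:400] for i in(a,b)]))
s=bot.read_state();print(s["opening"],s["grasp_force"],s["force"],s["time_s"])
E
```

```text
time_s: 26.1
position: [0.6327, -0.2469, 0.0591]
tcp_rot: [[-0.572, 0.065, 0.818], [0.037, 0.998, -0.054], [-0.819, -0.001, -0.573]]
force: [-0.0, 1.0, 0.3]
opening: 0.59
grasp_force: 30.0
time_s: 26.3
position: [0.6328, -0.2473, 0.0591]
tcp_rot: [[-0.572, 0.066, 0.817], [0.037, 0.998, -0.054], [-0.819, -0.001, -0.573]]
force: [0.2, 0.2, 0.2]
opening: 0.598
grasp_force: 30.0
0.5936145954920284 29.971144919591097 [-0.46595739 -0.90965514  0.43106832] 26.35
```

View pics/c7.png

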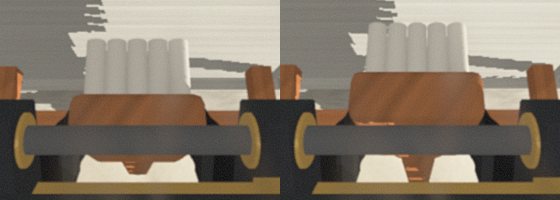

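The crops show the block (inverted view) shifted about 22 px towards world-down and more of the top now visible. So the head tipped down after the brief release, and the balance point is nearer the head than c ≈ 41. Next I'll compute the tip angle and the correction.

```bash
cat >> h.py <<'E'
def proj(K,W,P):
    c=np.linalg.inv(W)@np.r_[P,1];return np.array([K[0,2]+K[0,0]*c[0]/-c[2],K[1,2]-K[1,1]*c[1]/-c[2]])
def brushT(o,psi,pitch):  # pitch>0: head down
    T=np.eye(4);T[:3,:3]=Rn.from_euler('ZY',[psi,-pitch],degrees=True).as_matrix();T[:3,3]=o;return T
def tcpT():
    s=bot.read_state();T=np.eye(4);T[:3,:3]=np.array(s["tcp_rot"]);T[:3,3]=s["position"];return T
RAIL=np.array([.696,-.251,.06]);U=np.array([np.cos(np.radians(3.8)),-np.sin(np.radians(3.8)),0])
E
python3 - <<'E'
from h import *
im,K,W=cam("wrist");T=tcpT()
def edge(f):
    g=cv2.cvtColor(cv2.imread(f),cv2.COLOR_BGR2HSV)[150:250,215:305,1].astype(float).mean(1);d=np.diff(cv2.GaussianBlur(g,(1,5),0).ravel());return 150+np.argmax(d)+.5
e6,e7=edge("pics/w6.png"),edge("pics/w7.png");print("edges",e6,e7)
o=T[:3,3]+.0164*U;o[2]=.06;c0=(RAIL-o)@U;P=RAIL-.006*U;print("c0",c0)
def at(th):
    R=Rn.from_euler('ZY',[-3.8,-th],degrees=True).as_matrix();R0=Rn.from_euler('Z',-3.8,degrees=True).as_matrix()
    return brushT(P+R@R0.T@(o-P),-3.8,th)
for th in(0,2,4,6,8,10):
    B=at(th);print(th,[proj(K,W,(B@np.r_[p,1])[:3]).round(1) for p in([-.08,0,0],[-.08,0,.02],[-.075,0,-.025])])
E
```

```text
edges 213.5 191.5
c0 0.04694116977228825
0 [array([255.4, 204.5]), array([255.3, 259.4]), array([255.6, 150.8])]
2 [array([255.5, 193.8]), array([255.3, 246.8]), array([255.7, 143.3])]
4 [array([255.5, 183.6]), array([255.4, 234.5]), array([255.7, 136.3])]
6 [array([255.5, 173.9]), array([255.4, 222.5]), array([255.7, 129.9])]
8 [array([255.6, 164.6]), array([255.4, 210.9]), array([255.7, 123.9])]
10 [array([255.6, 155.9]), array([255.4, 199.7]), array([255.8, 118.4])]
```

```bash
python3 - <<'E'
from h import *
T=tcpT();o=T[:3,3]+.0164*U;o[2]=.06;P=RAIL-.006*U;th=4.2
R=Rn.from_euler('ZY',[-3.8,-th],degrees=True).as_matrix();R0=Rn.from_euler('Z',-3.8,degrees=True).as_matrix()
B=brushT(P+R@R0.T@(o-P),-3.8,th);TB=np.linalg.inv(T)@B;np.save("TB.npy",TB)
for h in(.01,.0):
    G=brushT(RAIL-.033*U+[0,0,h],-3.8,0)@np.linalg.inv(TB);delta(G[:3,3],G[:3,:3]);print(G[:3,3])
E
```

```text
delta [-0.0197  0.0006  0.0034] [-0.   4.2 -0. ] at [ 0.6328 -0.2474  0.0591] [ 0.817 -0.055 -0.573]
[ 0.64679484 -0.2477318   0.07327951]
delta [-0.0115  0.0006  0.0091] [-0.   4.2 -0. ] at [ 0.6328 -0.2474  0.0591] [ 0.817 -0.055 -0.573]
[ 0.64679484 -0.2477318   0.06327951]
```

```bash
python3 steer.py '-0.008 0 -0.006 0 0 0 0; -0.0197 0.0005 0.0034 0 4.2 0 0; -0.0197 0.0005 0.0034 0 4.2 0 0; -0.0197 0.0005 0.0034 0 4.2 0 0; -0.0138 0.0005 0.0075 0 4.2 0 0; -0.0123 0.0005 0.0085 0 4.2 0 0; -0.0123 0.0005 0.0085 0 4.2 0 0; -0.0123 0.0005 0.0085 0 4.2 0 0'
python3 - <<'E'
from h import *
im,K,W=cam("wrist");cv2.imwrite("pics/w8.png",im[...,::-1])
print(feel(3)[2],bot.read_state()["time_s"])
E
python3 steer.py '0.0004 0 0.0003 0 0 0 0; 0.0004 0 0.0003 0 0 0 0; 0.0004 0 0.0003 0 0 0 0' | egrep 'pos|force'
python3 -c "
from h import *
print(feel(3))"
```

```text
time_s: 27.2
position: [0.6464, -0.2472, 0.064]
tcp_rot: [[-0.63, 0.065, 0.774], [0.042, 0.998, -0.05], [-0.775, 0.0, -0.632]]
force: [-2.3, 1.9, 3.0]
opening: 0.593
grasp_force: 30.0
F,M [-2.3624  1.2557  3.3474  0.1519  0.1705  0.2598] se [0.0723 0.1796 0.2685 0.0138 0.014  0.0087]
3.3473749723496002 27.4
position: [0.6468, -0.2474, 0.0639]
force: [-2.2, 2.1, 4.6]
grasp_force: 30.0
F,M [-2.9364  1.6008  4.7373  0.2203 -0.0449  0.3135] se [0.3361 0.3068 0.1009 0.0268 0.0274 0.0119]
[-2.93637706  1.60079649  4.73728705  0.22031544 -0.04492472  0.31347898]
```

```bash
python3 steer.py '-0.0008 0 -0.0006 0 0 0 0; -0.0008 0 -0.0006 0 0 0 0; -0.0008 0 -0.0006 0 0 0 0; -0.0008 0 -0.0006 0 0 0 0' | egrep 'pos|force'
python3 -c "
from h import *
feel(4)"
python3 steer.py '-0.0004 0 -0.0003 0 0 0 0; -0.0004 0 -0.0003 0 0 0 0; -0.0004 0 -0.0003 0 0 0 0' | egrep 'pos|force'
python3 -c "
from h import *
feel(4)"
```

```text
position: [0.6467, -0.2475, 0.0643]
force: [0.4, 2.4, 0.2]
grasp_force: 30.0
F,M [0.4501 1.9203 0.9268 0.2109 0.23   0.3058] se [0.1865 0.2185 0.4003 0.0223 0.0077 0.0101]
position: [0.6464, -0.2478, 0.0647]
force: [0.9, 1.1, -1.2]
grasp_force: 30.0
F,M [ 0.644   0.443  -0.8041  0.0959  0.6379  0.0488] se [0.0787 0.3252 0.4334 0.0209 0.0142 0.0154]
```

```bash
python3 -c "
from h import *
im,K,W=cam('wrist');cv2.imwrite('pics/w9.png',im[...,::-1])"
python3 steer.py '0 0 0 0 0 0 0.62; 0 0 0 0 0 0 0'|egrep 'pos|openi|force'
python3 - <<'E'
from h import *
im,K,W=cam("wrist");cv2.imwrite("pics/w10.png",im[...,::-1])
def edge(f):
    g=cv2.cvtColor(cv2.imread(f),cv2.COLOR_BGR2HSV)[150:250,215:305,1].astype(float).mean(1);d=np.diff(cv2.GaussianBlur(g,(1,5),0).ravel());return 150+np.argmax(d)+.5
print([edge(f"pics/w{i}.png") for i in(6,7,8,9,10)]);feel(3)
E
```

```text
position: [0.6468, -0.2477, 0.0653]
force: [0.6, -0.6, 0.1]
opening: 0.596
grasp_force: 30.0
[np.float64(213.5), np.float64(191.5), np.float64(192.5), np.float64(192.5), np.float64(189.5)]
F,M [ 0.0668  0.0276 -0.141   0.0302  0.5169 -0.0006] se [0.2247 0.1779 0.0821 0.0088 0.0054 0.0134]
```

After the pulse the edge moved only 3 px, and the force and moment are back at the empty-hand baseline, so it sits balanced at c ≈ 33. I'll try a longer release.

```bash
python3 steer.py '0 0 0 0 0 0 0.63; 0 0 0 0 0 0 0.63'|egrep 'pos|openi|force'
cat > e.py <<'E'
from h import *
import sys
im,K,W=cam("wrist");f=f"pics/w{sys.argv[1]}.png";cv2.imwrite(f,im[...,::-1])
g=cv2.cvtColor(cv2.imread(f),cv2.COLOR_BGR2HSV)[150:250,215:305,1].astype(float).mean(1);d=np.diff(cv2.GaussianBlur(g,(1,5),0).ravel());print(150+np.argmax(d)+.5,bot.read_state()["grasp_force"],bot.read_state()["opening"])
E
python3 e.py 11;python3 e.py 12
```

```text
position: [0.6467, -0.2475, 0.0651]
force: [-0.5, -0.2, 0.3]
opening: 0.626
grasp_force: 0.0
190.5 0.0 0.6274130629759044
190.5 0.0 0.6285540934450032
```

It's stationary with the pads off. Opening fully and checking again.

```bash
python3 steer.py '0 0 0 0 0 0 0.75; 0 0 0 0 0 0 0.9; 0 0 0 0 0 0 1; 0 0 0 0 0 0 1; 0 0 0 0 0 0 1'|egrep 'pos|openi|force'
python3 e.py 13;python3 -c "
import cv2;cv2.imwrite('pics/v13.png',cv2.imread('pics/w13.png'))"
```

```text
position: [0.6467, -0.2475, 0.0651]
force: [-0.3, 0.9, 0.3]
opening: 0.964
grasp_force: 0.0
190.5 0.0 0.975571658859635
```

View pics/v13.png

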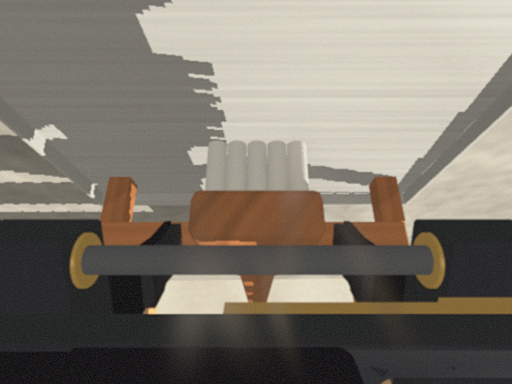

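The view shows the brush free and stationary on the rail: block at (190–323, 192–240), bristles below, fingers wide apart. Retreat straight along the tool axis.

```bash
python3 steer.py '0 0 -0.008 0 0 0 1; 0 0 -0.02 0 0 0 1; 0 0 -0.04 0 0 0 1; 0 0 -0.06 0 0 0 1; 0 0 -0.08 0 0 0 1; 0 0 -0.1 0 0 0 1; 0 0 -0.12 0 0 0 1; 0 0 -0.12 0 0 0 1; 0 0 -0.12 0 0 0 1; 0 0 -0.12 0 0 0 1'
python3 - <<'E'
from h import *
im,K,W=cam("wrist");im2,_,_=cam("wrist");print("moved px",np.abs(im.astype(int)-im2)[100:230].mean())
t,_,_=cam("side")
cv2.imwrite("pics/end.png",np.hstack([cv2.resize(im,(400,300)),cv2.resize(t[110:290,240:480],(400,300))])[...,::-1])
B=brushT(RAIL-.033*U,-3.8,0)
for th in(-4,0,4):
    B=brushT(RAIL-.033*U,-3.8,th);print(th,[proj(K,W,(B@np.r_[p,1])[:3]).round(1).tolist() for p in([-.08,0,0],[-.08,0,.02],[0,0,.02],[.22,0,.018])])
E
```

```text
time_s: 31.25
position: [0.5543, -0.2417, 0.1409]
tcp_rot: [[-0.631, 0.066, 0.773], [0.041, 0.998, -0.051], [-0.775, -0.001, -0.632]]
force: [0.4, -0.2, 0.1]
opening: 1.004
grasp_force: 0.0
moved px 3.218048878205128
-4 [[256.3, 152.9], [256.3, 177.5], [256.3, 211.2], [256.3, 251.2]]
0 [[256.3, 146.4], [256.3, 169.7], [256.3, 210.7], [256.3, 260.6]]
4 [[256.3, 140.4], [256.3, 162.2], [256.3, 210.1], [256.3, 270.0]]
```

View pics/end.png

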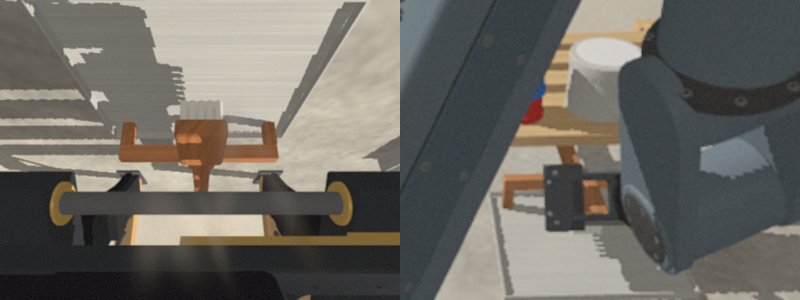

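The final view shows the brush square on the rail, with its front face at rows about 154–175. That matches the level prediction within the calibration offset, and the arm is clear. Handing in.

```bash
python3 -c "
from rig import bot
print(bot.hand_in())"
```

```text
the job is handed in; nothing more can be done
None
```

The brush is lying balanced and, as far as the wrist camera shows, level on the drip rail, head on the robot's side and handle to the back. It is released with the arm clear, and the job was handed in at about 31 s with no verdict returned.

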